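# Rack the pillar posts by height in the spring-clip rail

## Task

Put the four loose steel pillar posts away in the clip rail, one in each clip, in order of height with the tallest beside the rail's tall end plate and the shortest at the low end: push each one in upright until it snaps fully home against the back of its clip, and let go of it. Do not knock over the brown bottle.

Things in the scene. Friction and masses are not known exactly. Their poses are not given: they have to be found in the camera images.
- pillar_40: the shortest of four loose plain steel pillar posts (solid cylinders, 20 mm diameter, flat ends, a small threaded hole in the top); this one is 40 mm tall, 0.10 kg, standing upright on the table. Origin: centre of its underside; z points up along the pillar. All four look alike but for height
- pillar_55: the second shortest of four loose plain steel pillar posts (solid cylinders, 20 mm diameter, flat ends, a small threaded hole in the top); this one is 55 mm tall, 0.14 kg, standing upright on the table. Origin: centre of its underside; z points up along the pillar. All four look alike but for height
- pillar_70: the second tallest of four loose plain steel pillar posts (solid cylinders, 20 mm diameter, flat ends, a small threaded hole in the top); this one is 70 mm tall, 0.17 kg, standing upright on the table. Origin: centre of its underside; z points up along the pillar. All four look alike but for height
- pillar_85: the tallest of four loose plain steel pillar posts (solid cylinders, 20 mm diameter, flat ends, a small threaded hole in the top); this one is 85 mm tall, 0.21 kg, standing upright on the table. Origin: centre of its underside; z points up along the pillar. All four look alike but for height
- clip_1: One of four identical black spring clips in a row on a low aluminium rail. Origin: middle of its seat, on the seat's floor, 14 mm above the table; a pillar pushed home stands with its origin there. Own axes: x from open front to back, y along the rail, z up. A pillar goes in level from the front (moving along +x) between two sprung leaves. This is the first clip from the rail's own +y end.
- clip_2: Second clip from the rail's +y end, like clip_1 and facing the same way. Leaves of all clips: flared tips begin 14 mm in front of the origin, gape 30 mm and guide the pillar in; 6 mm in front of it the leaves narrow to 17 mm and must be pushed apart (5 to 7 N) before the 20 mm pillar snaps through and meets a rubber pad at the back, its axis then over the origin.
- clip_3: Third clip from the +y end, like clip_1. Floor of all clips: flat, 32 mm wide, from 30 mm in front of the origin to 20 mm behind it. Leaves and back block rise to 19 mm above the floor (pins and a screw head to 20 mm), so fingertips 23 mm or more above the floor pass over them.
- clip_4: Last clip, at the rail's -y end, like clip_1. Neighbouring clips are 33 to 37 mm apart, so hold a pillar with the fingers across the rail (one in front of it, one behind). Round the work: a laser housing, 180 mm high, ends at y = 0.2 right of the rail (x under 0.47); a controller 104 mm high lies beyond x = 0.55; a tall cabinet fills x over 0.5, y under -0.23 from z = 0.12 up.
- tall_end_plate: upright aluminium plate, 34 x 5 mm and 72 mm high with a round finger hole, that closes one end of the clip rail, about 21 mm from the middle of the nearest clip (the other end has a low plate, 22 mm high). It may be at either end. Origin: centre of its lower edge, on the rail, 10 mm above the table
- brown_bottle: bystander: small brown bottle with a white cap, 38 mm diameter, 87 mm tall, standing loose near the rail. (A fixed post on a foot, 100 mm high, stands between it and the rail, at x = 0.41, y = 0.44.) Origin: centre of its underside, z up
Mind the look-alikes: they are no part of the job. Leave any turquoise look-alike of the pillar_55 alone.

How it is judged:
At the end, for the whole second after the job is handed in: Counted from the tall end plate, the clips hold the pillars of 85, 70, 55 and 40 mm: each stands on its clip's floor (height within 4 mm), fully home (its axis within 4 mm of the clip's origin), upright within 4 degrees, released and at rest; the brown bottle still stands (((horizontal distance between tall_end_plate and clip_1 below 0.04 m and horizontal distance between pillar_40 and clip_4 below 0.004 m and z of pillar_40 in the frame of clip_4 between -0.004 and 0.004 m and horizontal distance between pillar_55 and clip_3 below 0.004 m and z of pillar_55 in the frame of clip_3 between -0.004 and 0.004 m and horizontal distance between pillar_70 and clip_2 below 0.004 m and z of pillar_70 in the frame of clip_2 between -0.004 and 0.004 m and horizontal distance between pillar_85 and clip_1 below 0.004 m and z of pillar_85 in the frame of clip_1 between -0.004 and 0.004 m) or (horizontal distance between tall_end_plate and clip_4 below 0.04 m and horizontal distance between pillar_40 and clip_1 below 0.004 m and z of pillar_40 in the frame of clip_1 between -0.004 and 0.004 m and horizontal distance between pillar_55 and clip_2 below 0.004 m and z of pillar_55 in the frame of clip_2 between -0.004 and 0.004 m and horizontal distance between pillar_70 and clip_3 below 0.004 m and z of pillar_70 in the frame of clip_3 between -0.004 and 0.004 m and horizontal distance between pillar_85 and clip_4 below 0.004 m and z of pillar_85 in the frame of clip_4 between -0.004 and 0.004 m)) and angle between each of pillar_40, pillar_55, pillar_70, pillar_85's own z axis and vertical below 0.07 rad and linear speed of each of pillar_40, pillar_55, pillar_70, pillar_85 below 0.02 m/s and contact force between the fingers and pillar_40 below 0.1 N and contact force between the fingers and pillar_55 below 0.1 N and contact force between the fingers and pillar_70 below 0.1 N and contact force between the fingers and pillar_85 below 0.1 N and angle between brown_bottle's own z axis and vertical below 0.2 rad); the robot touches nothing.
It fails at once if the brown bottle is knocked over (angle between brown_bottle's own z axis and vertical above 0.5 rad).
It also fails if it takes over 102 s, if anything falls off the work surface, if the arm or the gripper's body presses on something with over 40 N, if the wrist force passes 120 N, or if a joint passes its speed limit or range.

## Robot

A 6-joint arm with a two-finger parallel gripper is mounted at the origin on a cart in front of the work surface, level with it; the furniture and walls round the work are solid. World frame = base frame: x ahead of the robot, y to its left, z up, the work surface at z = 0. Lengths are in m, angles in rad, forces in N, time in s.
With the tool pointing down it reaches from about 0.35 to 0.85 m from the base axis. Payload 8.1 kg.
Tool frame: the origin (TCP) lies at the centre of the arm's flange, where the gripper is bolted on; the fingertips stand 186 mm ahead of it and the grasp point (between the pads) lies 167 mm ahead of it (robot.grasp_offset is the distance from the TCP to the grasp point, in m); z points along the fingers, y is the line along which they close (so a half turn about z gives the same grasp; the last joint's range is limited). The gripper opens to 93 mm and grips with 3 to 60 N. Pads are 15 mm wide; open, the fingers measure 128 mm over their backs; the gripper's body (75 mm by 188 mm) begins 65 mm behind the grasp point.
Start: joints at [-1.357, 0.13, 1.488, -0, 1.523, -0.085], TCP at [0.177, -0.573, 0.405] pointing down, gripper open.
Joint ranges: [-2.96, 2.96], [-0.89, 2.26], [0.02, 2.5], [-1.34, 4.48], [0, 2.73], [-2.66, 2.66]. Speed limits (rad/s): [2.39, 2.39, 2.79, 3.14, 3.14, 3.14].

## Interface

Orientations are given as a rotation vector (axis times angle).
In Python, from plant import robot gives the robot as it stands.
- The arm moves only by the tool drive_tool, never from a script. Its argument "moves" is one flat list of numbers, 7 for each row, row after row: the finger opening in mm, from 0 to 93, then the shift along the tool's x, y, z in mm, then the turn, a rotation vector about the tool's x, y, z in degrees. A call has 1 to 8 rows; each row shifts and turns the commanded pose from where the row before left it, along the tool's axes as they then stand; what a row does not reach is not made up. A row lasts 1/10 s, in which the tool goes at most 50 mm and 8.59 degrees, less where a joint would pass 70% of its speed; a pose out of reach is approached as far as the arm can. A call is refused whole if a number of a shift passes 50 or a number of a turn 8.59, either way. A call with a gripper value outside its range is refused whole. The fingers move at their own pace and stop on an object; "grip_force" is the grip in N (left out, the last holds). Time passes only in rows, so rows that do not move let the fingers close. It gives the time, the measured TCP pose, the force, the opening and the grip force at its end, in the units of the state.
- robot.read_state(): the state, without advancing time (a new reading comes with each control period).
- robot.read_camera(name): name is "side" or "top"; returns a dict with "color" (480x640x3 uint8, red, green, blue), "depth" (480x640 float32, m along the optical axis (not along the pixel's ray), 0 where there is no reading), "mtx" (3x3 intrinsics, pixels), "dist_coeffs" ([k1, k2, p1, p2, k3] as OpenCV has them; the pictures are not rectified), "R" (3x3) and "t" (3): a world point X has camera coordinates R X + t. Camera axes: x right, y down, z forward; pixel columns grow to the right and rows downward; lengths in m; the calibration is good to about 2 mm. A picture is of the moment at which its call begins.
- robot.close_job(): hands the job in; it is judged then, once.
The state is a dict: "t": time; "q": joint angles; "dq": joint speeds; "joint_torque": joint torques, N m; "tool_pos": TCP position; "orientation": TCP orientation; "force": force on the tool from outside, world axes, zero at the start; "wrist_torque": the same for the moment, N m; "opening": finger opening in m; "gripper_force": force on a finger pad.
Only numpy, scipy, OpenCV 4.12 (cv2) and the standard library are available. Lean on these libraries where they do the work, as an engineer would, in place of code of your own. Each camera call takes 0.05 s, during which the arm holds its last target. There are 200 camera calls.

## Working session

There is one attempt and no reset: what is moved stays moved. The work goes in short steps, Python scripts to look and compute and a tool call to move; the robot and the scene stay as the last step left them, time stands still between calls to the robot, and variables do not carry over. Pictures are saved under pics/ and viewed, at most 14 in all, crops included, and the job is handed in when it is done.

Besides the shell and the picture viewer there is one more tool, called as name(argument=value, ...), one argument or row to a line, values as JSON. drive_tool: Moves the arm, as the interface text tells. Its arguments: {"type":"object","properties":{"moves":{"type":"array","items":{"type":"number"}},"grip_force":{"type":"number"}},"required":["moves"]}

```bash
ls; mkdir -p pics
python3 - <<'E'
from plant import robot
import cv2,numpy as np
s=robot.read_state();print(s)
for n in("top","side"):
    c=robot.read_camera(n);np.savez(f"{n}0.npz",**c)
    cv2.imwrite(f"pics/{n}0.png",c["color"][:,:,::-1]);print(n,c["mtx"],c["dist_coeffs"],c["R"],c["t"],-c["R"].T@c["t"])
E
```

```text
pics
{'t': 0.0, 'q': array([-1.35741961e+00,  1.31196705e-01,  1.48928172e+00,  2.01165817e-05,
        1.52299043e+00, -8.53990976e-02]), 'dq': array([ 1.70792235e-03, -1.17319891e-04, -1.38210530e-03,  5.83041127e-05,
       -5.88137236e-04,  1.12022918e-03]), 'joint_torque': array([ 2.45134259e-03, -5.59834313e+01, -4.91756094e+01,  7.68467761e-02,
        3.51993064e-02, -1.66309728e-04]), 'tool_pos': array([ 0.17658793, -0.57318952,  0.40366455]), 'orientation': array([-3.10475018e+00, -4.67291917e-01,  1.56864424e-04]), 'force': array([ 0.51337203,  0.65251996, -0.52306382]), 'wrist_torque': array([ 0.02099691, -0.02624864,  0.04289328]), 'gripper_force': 0.0, 'opening': 0.09248072100624632}
top [[552.47165414   0.         321.05532224]
 [  0.         552.47165414 245.57264132]
 [  0.           0.           1.        ]] [-0.14446896  0.          0.          0.          0.        ] [[-2.30519723e-02 -9.99729990e-01 -2.92454673e-03]
 [-9.90501252e-01  2.32356342e-02 -1.35526288e-01]
 [ 1.35557648e-01 -2.27381035e-04 -9.90769434e-01]] [0.37705208 0.41962019 0.82601221] [0.31235384 0.36738795 0.87635992]
side [[468.29113972   0.         322.80508709]
 [  0.         468.29113972 244.4745693 ]
 [  0.           0.           1.        ]] [-0.00086439  0.          0.          0.          0.        ] [[-0.87737052 -0.47930949  0.0219862 ]
 [-0.23737155  0.39377141 -0.88803087]
 [ 0.41698408 -0.784351   -0.45925786]] [0.55277955 0.02008532 0.97414534] [0.08355706 1.02111532 0.45306677]
```

View pics/top0.png

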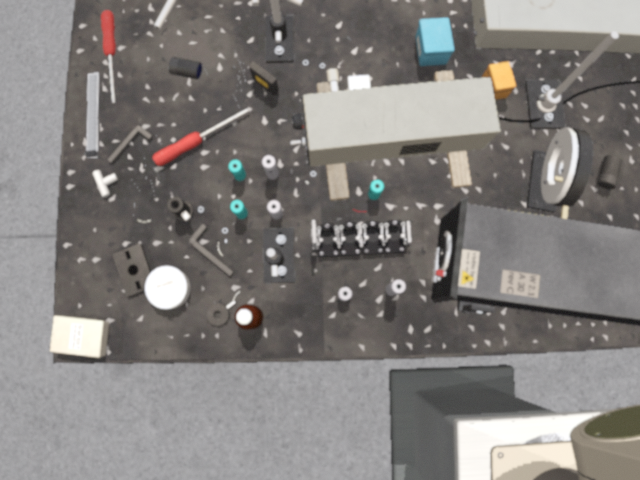

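View pics/side0.png

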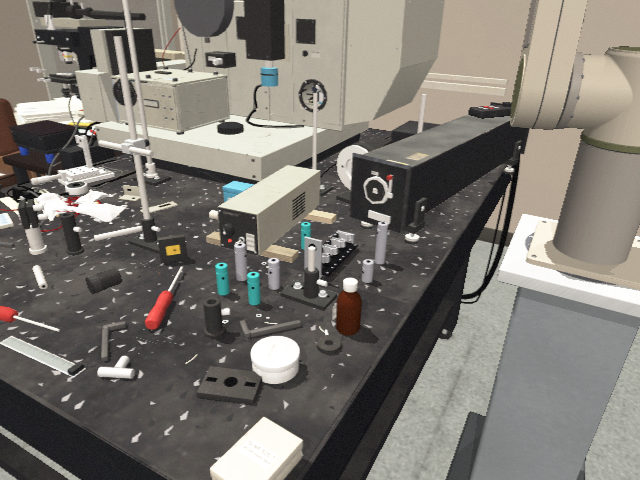

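The top view shows steel candidates at (268,162), (274,208), (345,294) and (398,287). Turquoise look-alikes are at (237,170), (238,208) and (376,188). The rail runs from about (313,238) to (410,238), and the bottle is at (248,317). In the side view the steel posts are at (240,262), (273,273), (367,270) and (381,243). Next I'll measure them and check a close crop.

```bash
cat > h.py <<'E'
import numpy as np,cv2
def load(f): return dict(np.load(f))
def ray(c,u,v):
    p=cv2.undistortPoints(np.array([[[u,v]]],float),c["mtx"],c["dist_coeffs"])[0,0]
    return -c["R"].T@c["t"], c["R"].T@np.array([p[0],p[1],1.])
def onz(c,u,v,z):
    o,d=ray(c,u,v); return o+d*(z-o[2])/d[2]
def cloud(c):
    v,u=np.mgrid[0:480,0:640]
    p=cv2.undistortPoints(np.stack([u,v],-1).reshape(-1,1,2).astype(float),c["mtx"],c["dist_coeffs"]).reshape(480,640,2)
    P=np.concatenate([p,np.ones((480,640,1))],-1)*c["depth"][...,None]
    return (P-c["t"])@c["R"]
def proj(c,X):
    return cv2.projectPoints(np.array(X,float).reshape(-1,1,3),cv2.Rodrigues(c["R"])[0],c["t"],c["mtx"],c["dist_coeffs"])[0].reshape(-1,2)
E
python3 - <<'E'
from h import *
c=load("top0.npz");W=cloud(c);s=load("side0.npz");S=cloud(s)
for u,v in((268,162),(274,208),(345,294),(398,287),(248,317)):
    w=W[v-14:v+15,u-14:u+15].reshape(-1,3);z=w[:,2]
    h=np.percentile(z[z<.12],98); t=w[abs(z-h)<.004]
    m=(t.max(0)+t.min(0))/2
    a=S.reshape(-1,3);a=a[(np.hypot(a[:,0]-m[0],a[:,1]-m[1])<.018)&(a[:,2]>.01)]
    print(u,v,h,len(t),m,np.ptp(t,axis=0),proj(s,m),"side max z",np.percentile(a[:,2],98) if len(a) else None)
A=cv2.resize(c["color"][205:265,295:425],None,fx=6,fy=6,interpolation=cv2.INTER_CUBIC)
cv2.imwrite("pics/railtop.png",A[:,:,::-1])
B=cv2.resize(s["color"][210:315,210:400],None,fx=4,fy=4,interpolation=cv2.INTER_CUBIC)
cv2.imwrite("pics/railside.png",B[:,:,::-1])
w=W[215:262,305:418].reshape(-1,3)
for lo,hi in((.006,.018),(.024,.04),(.05,.1)):
    q=w[(w[:,2]>lo)&(w[:,2]<hi)];print(lo,hi,len(q),q.min(0),q.max(0)) if len(q) else 0
E
```

```text
268 162 0.07138438847204119 116 [0.55273011 0.44441051 0.07035348] [0.01881952 0.01841632 0.0054562 ] [[241.15287365 245.27215461]] side max z 0.0715502665059979
274 208 0.05657772711317656 127 [0.48708138 0.43731015 0.05542147] [0.01915929 0.01843374 0.00566518] [[274.77192135 260.36814125]] side max z 0.056791612957386634
345 294 0.04144499766374889 126 [0.35365438 0.33256157 0.04047578] [0.01833973 0.01836681 0.0060441 ] [[369.50342779 261.79376604]] side max z 0.04206515452966078
398 287 0.08655575499500566 139 [0.35948066 0.25865685 0.0851027 ] [0.01745242 0.01860962 0.00501149] [[384.00347126 223.78742422]] side max z 0.08631841315396155
248 317 0.08872725149399562 159 [0.32095735 0.47953827 0.08782023] [0.01859415 0.02034876 0.00616559] [[352.1031991  281.54401265]] side max z 0.08864057715737288
0.006 0.018 2030 [0.41358097 0.22729893 0.00603559] [0.46716792 0.38132205 0.01775004]
0.024 0.04 783 [0.4257307  0.22823563 0.02403015] [0.46595126 0.3781053  0.03741992]
0.05 0.1 93 [0.42585882 0.37420491 0.05379489] [0.45921848 0.37971005 0.08437628]
```

View pics/railtop.png

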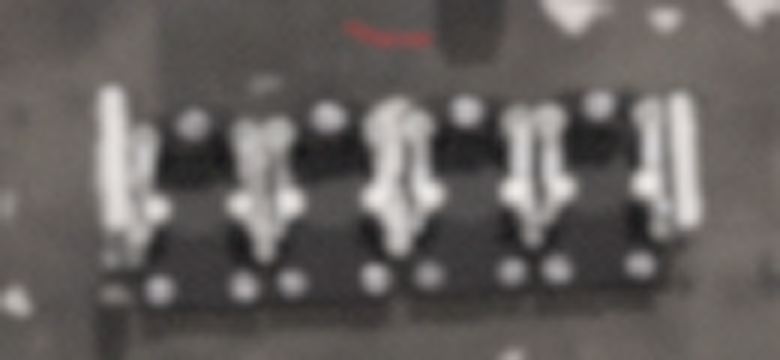

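View pics/railside.png

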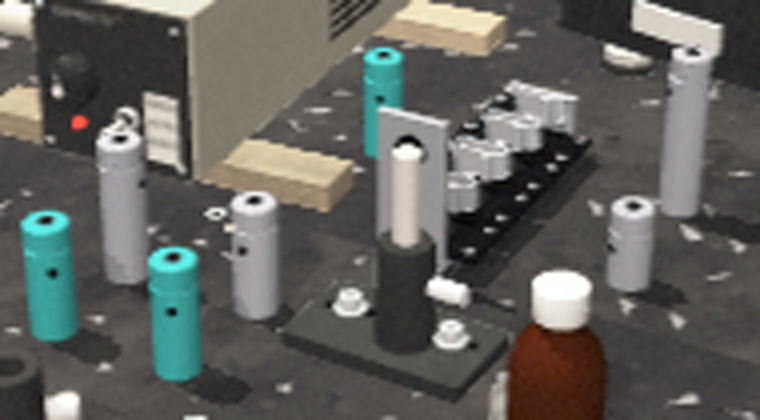

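Run:
```python
from h import *
c=load("top0.npz")
P=lambda a,z:np.array([onz(c,295+(x+.5)/6-.5,205+(y+.5)/6-.5,z)[:2] for x,y in a])
pins=P([(158,210),(241,206),(290,202),(376,200),(428,194),(515,191),(561,187),(645,185)],.034)
back=P([(195,124),(328,118),(466,110),(600,105)],.034)
fr=P([(160,290),(245,287),(292,283),(376,278),(429,275),(512,271),(557,270),(641,266)],.015)
for n,a in(("pins",pins),("fr",fr)):
    m=(a[::2]+a[1::2])/2;print(n,m.round(4).tolist(),np.linalg.norm(a[::2]-a[1::2],axis=1).round(4),"yaw",np.degrees(np.polyfit(m[:,1],m[:,0],1)[0]))
print("back",back.round(4).tolist(),np.degrees(np.polyfit(back[:,1],back[:,0],1)[0]))
e=P([(150,306),(640,285)],.014);print("front edge",e)
# pillar top centres by contour at grey-bright mask
W=cloud(c)
for u,v,h in((268,162,.07),(274,208,.055),(345,294,.04),(398,287,.085)):
    m=np.zeros((480,640),np.uint8);k=W[v-14:v+15,u-14:u+15,2];m[v-14:v+15,u-14:u+15]=(abs(k-h-.0015)<.003)
    M=cv2.moments(m,True);x,y=M["m10"]/M["m00"],M["m01"]/M["m00"];print(h,x,y,onz(c,x,y,h))
```

```text
pins [[0.4372, 0.3565], [0.4382, 0.3222], [0.4396, 0.2864], [0.4405, 0.2524]] [0.0213 0.0221 0.0225 0.0218] yaw -1.8644807161250114
fr [[0.4187, 0.356], [0.42, 0.3215], [0.4211, 0.2856], [0.4216, 0.2518]] [0.0223 0.0221 0.0219 0.0222] yaw -1.6451761733867292
back [[0.4591, 0.3571], [0.4599, 0.3228], [0.4612, 0.2871], [0.4617, 0.2523]] -1.4862692233878874
front edge [[0.41452111 0.36986893]
 [0.41701545 0.24098823]]
0.07 268.48039215686276 161.19607843137254 [0.55330258 0.44372197 0.07      ]
0.055 273.58252427184465 206.32038834951456 [0.48656417 0.43787735 0.055     ]
0.04 345.1363636363636 293.23636363636365 [0.35321361 0.33247294 0.04      ]
0.085 398.0327868852459 285.92622950819674 [0.35956489 0.25804657 0.085     ]
```

The crops show the tall plate at the rail's +y end (crop (115,160)). The clips open towards the robot (−x), so clip_1 takes the 85. I chose the plain grey posts by measured height: 85 at (398,287), 70 at (268,162), 55 at (274,208) and 40 at (345,294). The turquoise ones stay where they are. First I turn the tool so its y lies along the clip x axis.

drive_tool(
  moves=[60, 0, 0, 0, 0, 0, -8.3, 60, 0, 0, 0, 0, 0, -8.3, 60, 0, 0, 0, 0, 0, -8.3, 60, 0, 0, 0, 0, 0, -8.3, 60, 0, 0, 0, 0, 0, -8.3, 60, 0, 0, 0, 0, 0, -8.3, 60, 0, 0, 0, 0, 0, -8.3, 60, 0, 0, 0, 0, 0, -8.3],
  grip_force=50,
)

```text
t: 0.9
tool_pos: [0.1766, -0.5733, 0.4041]
orientation: [-2.336, -2.099, -0.001]
force: [0.3, -0.2, -0.6]
opening: 0.0601
gripper_force: 0.0
```

drive_tool(
  moves=[60, 0, 0, 0, 0, 0, -8.1, 60, 30, 48, 0, 0, 0, 0, 60, 30, 48, 0, 0, 0, 0, 60, 30, 48, 0, 0, 0, 0, 60, 30, 48, 0, 0, 0, 0, 60, 45, 5, 0, 0, 0, 0, 60, 45, 5, 0, 0, 0, 0, 60, 45, 5, 0, 0, 0, 0],
)

```text
t: 1.7
tool_pos: [0.3545, -0.3254, 0.4039]
orientation: [-2.188, -2.252, -0.0]
force: [1.1, -0.4, 0.6]
opening: 0.06
gripper_force: 0.0
```

drive_tool(
  moves=[60, 48, 2, 0, 0, 0, 0, 60, 48, 2, 0, 0, 0, 0, 60, 48, 2, 0, 0, 0, 0, 60, 48, 2, 0, 0, 0, 0, 60, 48, 2, 0, 0, 0, 0, 60, 48, 0, 0, 0, 0, 0, 60, 48, 0, 0, 0, 0, 0, 60, 48, 0, 0, 0, 0, 0],
)

```text
t: 2.5
tool_pos: [0.3527, 0.0586, 0.4047]
orientation: [2.19, 2.252, 0.001]
force: [0.8, 0.1, 0.9]
opening: 0.0601
gripper_force: 0.0
```

drive_tool(
  moves=[60, 48, 0, 0, 0, 0, 0, 60, 48, 0, 0, 0, 0, 0, 60, 48, 0, 0, 0, 0, 0, 60, 30, 0, 0, 0, 0, 0, 60, 0, 0, 0, 0, 0, 0, 60, 0, 0, 0, 0, 0, 0],
)

```text
t: 3.1
tool_pos: [0.3482, 0.2311, 0.4042]
orientation: [-2.187, -2.255, 0.002]
force: [-1.2, 0.8, -0.4]
opening: 0.0599
gripper_force: 0.0
```

drive_tool(
  moves=[60, 27, 12, 0, 0, 0, 0, 60, 0, 0, 40, 0, 0, 0, 60, 0, 0, 40, 0, 0, 0, 60, 0, 0, 0, 0, 0, 0, 60, 0, 0, 0, 0, 0, 0, 60, 0, 0, 0, 0, 0, 0],
)

```text
t: 3.7
tool_pos: [0.3607, 0.2578, 0.3272]
orientation: [2.19, 2.251, 0.005]
force: [0.3, -0.2, 0.4]
opening: 0.06
gripper_force: 0.0
```

drive_tool(
  moves=[60, 0, -1, 40, 0, 0, 0, 60, 0, 0, 40, 0, 0, 0, 60, 0, 0, 33, 0, 0, 0, 60, 0, 0, 0, 0, 0, 0, 60, 0, 0, 0, 0, 0, 0, 60, 0, 0, 0, 0, 0, 0],
)

```text
t: 4.3
tool_pos: [0.3604, 0.2588, 0.2149]
orientation: [2.189, 2.251, 0.007]
force: [-0.2, -0.8, -0.5]
opening: 0.06
gripper_force: 0.0
```

drive_tool(
  moves=[0, 0, 0, 0, 0, 0, 0, 0, 0, 0, 0, 0, 0, 0, 0, 0, 0, 0, 0, 0, 0, 0, 0, 0, 0, 0, 0, 0, 0, 0, 0, 0, 0, 0, 0, 0, 0, 0, 0, 0, 0, 0],
)

```text
t: 4.9
tool_pos: [0.3589, 0.2581, 0.2118]
orientation: [2.19, 2.253, 0.0]
force: [0.4, -0.3, -0.1]
opening: 0.0193
gripper_force: 50.0
```

drive_tool(
  moves=[0, 0, 0, -30, 0, 0, 0, 0, 0, 0, -30, 0, 0, 0, 0, 32, 17, 0, 0, 0, 0, 0, 32, 17, 0, 0, 0, 0, 0, 32, 18, 0, 0, 0, 0, 0, 0, 0, 0, 0, 0, 0, 0, 0, 0, 25, 0, 0, 0, 0, 0, 0, 0, 0, 0, 0],
)

```text
t: 5.7
tool_pos: [0.4065, 0.3544, 0.2429]
orientation: [-2.189, -2.252, 0.011]
force: [-0.9, -1.4, -2.2]
opening: 0.0192
gripper_force: 50.0
```

```bash
cat > st.py <<'E'
from plant import robot
import numpy as np
L=[]
for i in range(4):
    robot.read_camera("side"); L.append(robot.read_state())
p=np.mean([s["tool_pos"] for s in L],0);t=np.radians(1.66);c,s=np.cos(t),np.sin(t)
print("spread",np.ptp([s["tool_pos"] for s in L],0),"a %.4f b %.4f z %.4f"%(p[0]*c+p[1]*s,-p[0]*s+p[1]*c,p[2]),"F",np.mean([s["force"] for s in L],0),L[-1]["t"],L[-1]["opening"])
E
python3 st.py
python3 - <<'E'
from plant import robot
import cv2
c=robot.read_camera("side");cv2.imwrite("pics/s1.png",cv2.resize(c["color"][170:320,220:420],None,fx=4,fy=4,interpolation=2)[:,:,::-1])
E
```

```text
spread [0.00137003 0.0007975  0.00313617] a 0.4177 b 0.3430 z 0.2462 F [ 0.30370912  0.1814868  -1.27707908] 5.9 0.019368734506869385
```

View pics/s1.png

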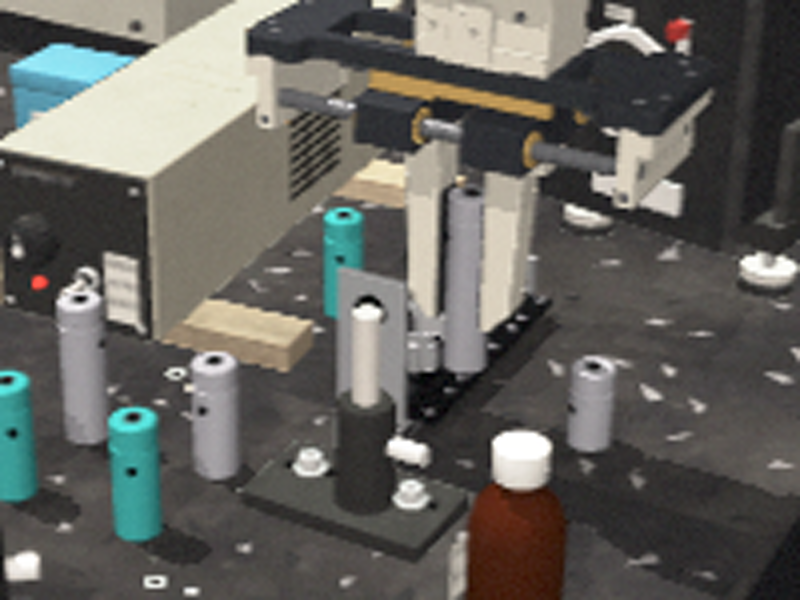

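The post is held upright just in front of clip_1 (crop (465,280)). It is 20 mm above the level at which it goes in.

drive_tool(
  moves=[0, 0.5, 0, 10, 0, 0, 0, 0, 0, 0, 10, 0, 0, 0, 0, 0, 0, 0, 0, 0, 0, 0, 0, 0, 0, 0, 0, 0, 0, 0, 6, 0, 0, 0, 0, 0, 0, 6, 0, 0, 0, 0, 0, 0, 0, 0, 0, 0, 0],
)

```text
t: 6.65
tool_pos: [0.421, 0.3563, 0.2268]
orientation: [2.19, 2.252, 0.001]
force: [-0.6, -0.5, -2.8]
opening: 0.0194
gripper_force: 50.0
```

```bash
python3 st.py
```

```text
spread [5.88460612e-04 3.32170816e-05 1.68376857e-04] a 0.4304 b 0.3440 z 0.2267 F [ 0.0556323   0.14978364 -1.97464546] 6.85 0.019366519038798588
```

drive_tool(
  moves=[0, 0, 4, 0, 0, 0, 0, 0, 0, 4, 0, 0, 0, 0, 0, 0, 4, 0, 0, 0, 0, 0, 0, 4, 0, 0, 0, 0, 0, 0, 4, 0, 0, 0, 0, 0, 0, 3, 0, 0, 0, 0, 0, 0, 0, 0, 0, 0, 0],
)

```text
t: 7.55
tool_pos: [0.4439, 0.3571, 0.227]
orientation: [2.19, 2.252, 0.002]
force: [1.3, 1.4, -1.7]
opening: 0.0196
gripper_force: 50.0
```

```bash
python3 st.py
```

```text
spread [2.66980908e-04 2.91125913e-05 1.12805437e-04] a 0.4537 b 0.3441 z 0.2271 F [ 1.99916524  1.55755635 -1.6456699 ] 7.75 0.019423576926283267
```

drive_tool(
  moves=[0, 0, 1, 0, 0, 0, 0, 0, 0, 1, 0, 0, 0, 0, 0, 0, 0, 0, 0, 0, 0],
)

```text
t: 8.05
tool_pos: [0.4446, 0.3572, 0.2268]
orientation: [-2.189, -2.252, 0.002]
force: [-4.5, 1.9, 2.3]
opening: 0.0194
gripper_force: 50.0
```

```bash
python3 st.py
```

```text
spread [2.70572569e-05 7.58630276e-06 2.69787706e-05] a 0.4548 b 0.3441 z 0.2267 F [-5.13832565  2.25273896  2.93097649] 8.25 0.01918499913070174
```

drive_tool(
  moves=[36, 0, 0, 0, 0, 0, 0, 36, 0, 0, 0, 0, 0, 0, 36, 0, 0, 0, 0, 0, 0, 36, 0, 0, 0, 0, 0, 0, 40, 0, 0, -30, 0, 0, 0, 40, 0, 0, -35, 0, 0, 0, 50, 0, 0, -35, 0, 0, 0, 60, 0, 0, 0, 0, 0, 0],
)

```text
t: 9.05
tool_pos: [0.4468, 0.3581, 0.3332]
orientation: [2.188, 2.251, 0.015]
force: [0.7, -0.1, 0.6]
opening: 0.0519
gripper_force: 0.0
```

drive_tool(
  moves=[60, 28, 37, 0, 0, 0, 0, 60, 28, 37, 0, 0, 0, 0, 60, 28, 37, 0, 0, 0, 0, 60, 0, 0, 0, 0, 0, 0, 60, 0, 0, 0, 0, 0, 0],
)

```text
t: 9.55
tool_pos: [0.5539, 0.4442, 0.3236]
orientation: [-2.189, -2.252, 0.006]
force: [-0.9, -0.2, 0.8]
opening: 0.06
gripper_force: 0.0
```

```bash
python3 st.py
python3 - <<'E'
from plant import robot
import cv2
c=robot.read_camera("side");cv2.imwrite("pics/s2.png",cv2.resize(c["color"][170:320,220:420],None,fx=4,fy=4,interpolation=2)[:,:,::-1])
E
```

```text
spread [0.00040105 0.00025121 0.0028072 ] a 0.5657 b 0.4275 z 0.3267 F [-0.07850984  0.37416995  0.48693267] 9.75 0.05982651646481459
```

View pics/s2.png

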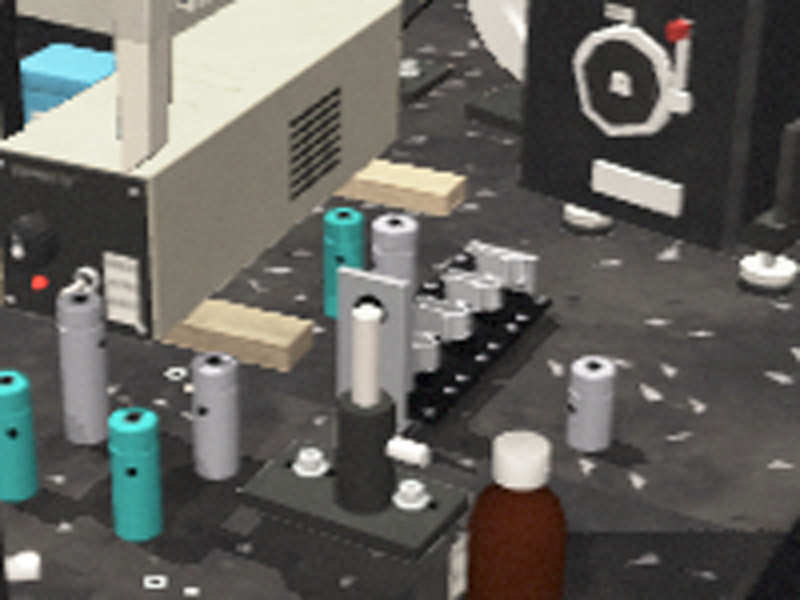

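The 85 stands in clip_1 (crop (395,245)), and the tool is over the 70. I'll go down and grip it.

drive_tool(
  moves=[60, 0, 0, 40, 0, 0, 0, 60, 0, 0, 40, 0, 0, 0, 60, 0, 0, 31, 0, 0, 0, 60, 0, 0, 0, 0, 0, 0, 60, 0, 0, 0, 0, 0, 0],
)

```text
t: 10.3
tool_pos: [0.5533, 0.4439, 0.2169]
orientation: [2.19, 2.253, 0.0]
force: [0.6, 0.3, 0.4]
opening: 0.0602
gripper_force: 0.0
```

drive_tool(
  moves=[0, 0, 0, 0, 0, 0, 0, 0, 0, 0, 0, 0, 0, 0, 0, 0, 0, 0, 0, 0, 0, 0, 0, 0, 0, 0, 0, 0, 0, 0, 0, 0, 0, 0, 0, 0, 0, 0, 0, 0, 0, 0],
)

```text
t: 10.9
tool_pos: [0.5537, 0.4442, 0.2159]
orientation: [2.19, 2.253, 0.0]
force: [-0.1, -0.3, 1.5]
opening: 0.0192
gripper_force: 50.0
```

```bash
python3 st.py
```

```text
spread [3.82914458e-05 2.95837529e-05 4.26665779e-05] a 0.5663 b 0.4280 z 0.2159 F [-0.26717118 -0.07803443  1.37394365] 11.1 0.019161639524826555
```

drive_tool(
  moves=[0, 0, 0, -30, 0, 0, 0, 0, 0, 0, -40, 0, 0, 0, 0, 0, 0, -40, 0, 0, 0, 0, 0, 0, 0, 0, 0, 0, 0, -30, -37, 0, 0, 0, 0, 0, -30, -37, 0, 0, 0, 0, 0, -30, -37, 0, 0, 0, 0, 0, -28, -37, 0, 0, 0, 0],
)

```text
t: 11.9
tool_pos: [0.4073, 0.3206, 0.3241]
orientation: [-2.19, -2.252, 0.003]
force: [0.1, 0.7, 0.2]
opening: 0.0192
gripper_force: 50.0
```

drive_tool(
  moves=[0, 0, 0, 0, 0, 0, 0, 0, 0, 0, 0, 0, 0, 0, 0, 0, 0, 40, 0, 0, 0, 0, 0, 0, 30, 0, 0, 0, 0, 0, 0, 0, 0, 0, 0, 0, 0, 0, 0, 0, 0, 0],
)

```text
t: 12.5
tool_pos: [0.4096, 0.3225, 0.2559]
orientation: [-2.19, -2.252, 0.001]
force: [0.1, 0.5, -0.8]
opening: 0.0194
gripper_force: 50.0
```

```bash
python3 st.py
```

```text
spread [0.00018233 0.00015175 0.00081395] a 0.4194 b 0.3108 z 0.2577 F [ 0.06559827  0.39751364 -1.03499378] 12.7 0.019313094990147474
```

drive_tool(
  moves=[0, -1, 0, 16, 0, 0, 0, 0, 0, 0, 10, 0, 0, 0, 0, 0, 0, 0, 0, 0, 0, 0, 0, 0, 0, 0, 0, 0, 0, 0, 6, 0, 0, 0, 0, 0, 0, 6, 0, 0, 0, 0, 0, 0, 0, 0, 0, 0, 0],
)

```text
t: 13.4
tool_pos: [0.4221, 0.3214, 0.2302]
orientation: [2.19, 2.252, 0.002]
force: [-0.6, -0.2, -1.9]
opening: 0.0195
gripper_force: 50.0
```

```bash
python3 st.py
```

```text
spread [5.91958008e-04 4.38349818e-05 2.75625976e-04] a 0.4304 b 0.3090 z 0.2298 F [ 0.31013208  0.15569625 -1.22683538] 13.6 0.019331200218605807
```

drive_tool(
  moves=[0, 0.5, 0, -1, 0, 0, 0, 0, 0, 4, 0, 0, 0, 0, 0, 0, 4, 0, 0, 0, 0, 0, 0, 4, 0, 0, 0, 0, 0, 0, 4, 0, 0, 0, 0, 0, 0, 4, 0, 0, 0, 0, 0, 0, 4, 0, 0, 0, 0, 0, 0, 0, 0, 0, 0, 0],
)

```text
t: 14.4
tool_pos: [0.4454, 0.3225, 0.2306]
orientation: [-2.19, -2.252, 0.001]
force: [-1.7, -1.0, -2.0]
opening: 0.0194
gripper_force: 50.0
```

```bash
python3 st.py
```

```text
spread [1.32136531e-04 3.24791703e-05 5.56884903e-05] a 0.4543 b 0.3094 z 0.2306 F [-1.11735124 -0.90608604 -2.65728835] 14.6 0.01925926603543795
```

Just touching the pad; 1 mm more, then release and rise.

drive_tool(
  moves=[0, 0, 1, 0, 0, 0, 0, 0, 0, 0, 0, 0, 0, 0],
)

```text
t: 14.8
tool_pos: [0.4456, 0.3225, 0.2306]
orientation: [-2.189, -2.252, 0.002]
force: [-4.1, -1.6, -0.4]
opening: 0.0192
gripper_force: 50.0
```

drive_tool(
  moves=[36, 0, 0, 0, 0, 0, 0, 36, 0, 0, 0, 0, 0, 0, 36, 0, 0, 0, 0, 0, 0, 36, 0, 0, 0, 0, 0, 0, 36, 0, 0, -30, 0, 0, 0, 36, 0, 0, -35, 0, 0, 0, 50, 0, 0, -30, 0, 0, 0, 60, 0, 0, 0, 0, 0, 0],
)

```text
t: 15.6
tool_pos: [0.4476, 0.3235, 0.3315]
orientation: [2.188, 2.251, 0.014]
force: [0.4, 0.2, 1.0]
opening: 0.0477
gripper_force: 0.0
```

```bash
python3 st.py
```

```text
spread [0.00137309 0.00082768 0.0044567 ] a 0.4554 b 0.3096 z 0.3263 F [-0.17984669 -0.07961983 -0.3979363 ] 15.8 0.058984608059155286
```

drive_tool(
  moves=[50, 38, 15, 0, 0, 0, 0, 50, 38, 15, 0, 0, 0, 0, 50, 38, 14, 0, 0, 0, 0, 50, 0, 0, 0, 0, 0, 0, 50, 0, 0, 0, 0, 0, 0],
)

```text
t: 16.3
tool_pos: [0.4863, 0.438, 0.3227]
orientation: [-2.188, -2.254, 0.007]
force: [-0.4, -0.6, -0.3]
opening: 0.05
gripper_force: 0.0
```

```bash
python3 st.py
```

```text
spread [0.00033211 0.00056076 0.00203141] a 0.4989 b 0.4227 z 0.3246 F [ 0.19164757 -0.02508188 -0.03158289] 16.5 0.05003556911106302
```

drive_tool(
  moves=[50, 0.5, 0, 40, 0, 0, 0, 50, 0, 0, 40, 0, 0, 0, 50, 0, 0, 29, 0, 0, 0, 50, 0, 0, 0, 0, 0, 0, 50, 0, 0, 0, 0, 0, 0],
)

```text
t: 17.0
tool_pos: [0.4868, 0.4377, 0.2174]
orientation: [-2.191, -2.252, 0.001]
force: [0.7, -0.2, 1.2]
opening: 0.0502
gripper_force: 0.0
```

drive_tool(
  moves=[0, 0, 0, 0, 0, 0, 0, 0, 0, 0, 0, 0, 0, 0, 0, 0, 0, 0, 0, 0, 0, 0, 0, 0, 0, 0, 0, 0, 0, 0, 0, 0, 0, 0, 0, 0, 0, 0, 0, 0, 0, 0],
)

```text
t: 17.6
tool_pos: [0.487, 0.4385, 0.2176]
orientation: [2.19, 2.253, 0.002]
force: [-1.1, 0.3, 5.0]
opening: 0.0192
gripper_force: 50.0
```

```bash
python3 st.py
```

```text
spread [2.57276183e-05 2.03217795e-05 1.28158885e-05] a 0.4995 b 0.4242 z 0.2176 F [ 0.1629088  -0.67930268  5.62425149] 17.8 0.019063567007757184
```

drive_tool(
  moves=[0, 0, 0, -30, 0, 0, 0, 0, 0, 0, -40, 0, 0, 0, 0, 0, 0, -40, 0, 0, 0, 0, 0, 0, 0, 0, 0, 0, 0, -38, -20, 0, 0, 0, 0, 0, -38, -20, 0, 0, 0, 0, 0, -38, -20, 0, 0, 0, 0, 0, -36, -20, 0, 0, 0, 0],
)

```text
t: 18.6
tool_pos: [0.4098, 0.2845, 0.3251]
orientation: [-2.189, -2.253, 0.003]
force: [-0.2, 0.8, -0.4]
opening: 0.0191
gripper_force: 50.0
```

drive_tool(
  moves=[0, 0, 0, 0, 0, 0, 0, 0, 0, 0, 0, 0, 0, 0, 0, 0, 0, 40, 0, 0, 0, 0, 0, 0, 30, 0, 0, 0, 0, 0, 0, 0, 0, 0, 0, 0, 0, 0, 0, 0, 0, 0],
)

```text
t: 19.2
tool_pos: [0.4113, 0.2867, 0.2567]
orientation: [-2.189, -2.253, 0.002]
force: [0.1, 0.7, -1.0]
opening: 0.0192
gripper_force: 50.0
```

```bash
python3 st.py
```

```text
spread [0.00028326 0.00018037 0.00087055] a 0.4201 b 0.2748 z 0.2586 F [ 0.13934898  0.26765088 -1.5847777 ] 19.4 0.019222992255895754
```

drive_tool(
  moves=[0, 0, 0, 14, 0, 0, 0, 0, 0, 0, 10, 0, 0, 0, 0, 0, 0, 0, 0, 0, 0, 0, 0, 0, 0, 0, 0, 0, 0, 0, 5, 0, 0, 0, 0, 0, 0, 5, 0, 0, 0, 0, 0, 0, 0, 0, 0, 0, 0],
)

```text
t: 20.1
tool_pos: [0.4219, 0.2864, 0.233]
orientation: [2.19, 2.252, 0.001]
force: [-0.5, 0.2, -1.1]
opening: 0.0194
gripper_force: 49.6
```

```bash
python3 st.py
```

```text
spread [5.11642358e-04 2.88035172e-05 2.20502845e-04] a 0.4294 b 0.2740 z 0.2328 F [ 0.33892402 -0.3131964  -1.4727512 ] 20.3 0.019038316195306482
```

drive_tool(
  moves=[0, 0.5, 3, 0, 0, 0, 0, 0, 0, 4, 0, 0, 0, 0, 0, 0, 4, 0, 0, 0, 0, 0, 0, 4, 0, 0, 0, 0, 0, 0, 4, 0, 0, 0, 0, 0, 0, 4, 0, 0, 0, 0, 0, 0, 2, 0, 0, 0, 0, 0, 0, 0, 0, 0, 0, 0],
)

```text
t: 21.1
tool_pos: [0.4459, 0.2874, 0.2326]
orientation: [-2.189, -2.252, 0.002]
force: [-5.1, -3.0, 1.6]
opening: 0.0192
gripper_force: 49.6
```

```bash
python3 st.py
```

```text
spread [5.06512019e-05 2.35587918e-05 2.00161027e-05] a 0.4540 b 0.2744 z 0.2326 F [-4.57712529 -2.4716216   0.93418267] 21.3 0.019080353835434685
```

drive_tool(
  moves=[0, -0.5, 1, 0, 0, 0, 0, 0, 0, 0, 0, 0, 0, 0],
)

```text
t: 21.5
tool_pos: [0.4463, 0.2872, 0.2326]
orientation: [-2.188, -2.251, 0.003]
force: [-8.9, -0.3, 3.0]
opening: 0.0193
gripper_force: 49.6
```

drive_tool(
  moves=[36, 0, 0, 0, 0, 0, 0, 36, 0, 0, 0, 0, 0, 0, 36, 0, 0, 0, 0, 0, 0, 36, 0, 0, 0, 0, 0, 0, 36, 0, 0, -30, 0, 0, 0, 36, 0, 0, -35, 0, 0, 0, 50, 0, 0, -30, 0, 0, 0, 60, 0, 0, 0, 0, 0, 0],
)

```text
t: 22.3
tool_pos: [0.4487, 0.2879, 0.3334]
orientation: [2.188, 2.25, 0.014]
force: [0.5, -0.0, 0.2]
opening: 0.0477
gripper_force: 0.0
```

```bash
python3 st.py
```

```text
spread [0.00142242 0.00073795 0.00437059] a 0.4554 b 0.2741 z 0.3282 F [ 0.28444158 -0.01764549 -0.59217801] 22.5 0.05896944826506523
```

drive_tool(
  moves=[50, 16, -31, 0, 0, 0, 0, 50, 16, -31, 0, 0, 0, 0, 50, 16, -30, 0, 0, 0, 0, 50, 0, 0, 0, 0, 0, 0, 50, 0, 0, 40, 0, 0, 0, 50, 0, 0, 0, 0, 0, 0, 50, 0, 0, 0, 0, 0, 0],
)

```text
t: 23.2
tool_pos: [0.3534, 0.3317, 0.2864]
orientation: [-2.19, -2.252, 0.007]
force: [0.6, -0.9, -0.5]
opening: 0.0502
gripper_force: 0.0
```

```bash
python3 st.py
python3 - <<'E'
from plant import robot
import cv2
c=robot.read_camera("side");cv2.imwrite("pics/s3.png",cv2.resize(c["color"][170:320,220:420],None,fx=4,fy=4,interpolation=2)[:,:,::-1])
E
```

```text
spread [0.00048106 0.00048486 0.0013958 ] a 0.3638 b 0.3220 z 0.2886 F [0.42646333 0.11737881 0.30087219] 23.4 0.04997854749986415
```

View pics/s3.png

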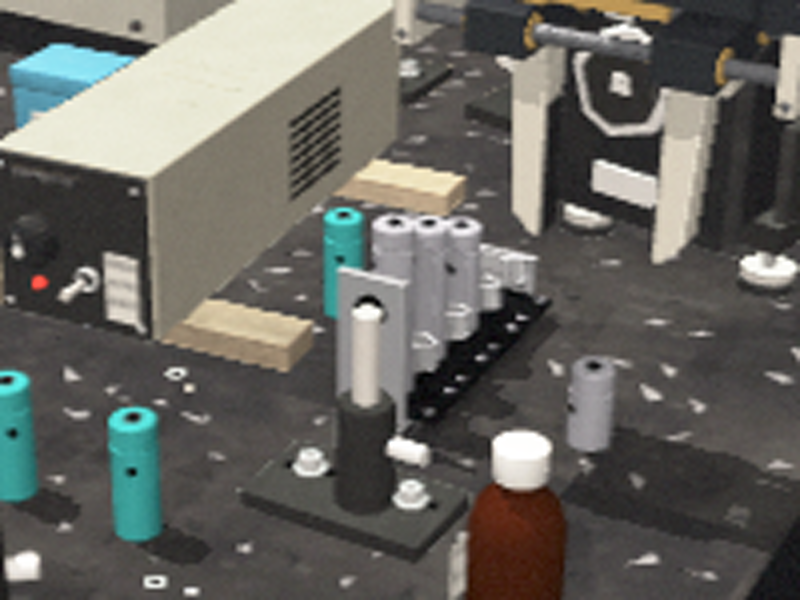

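Three posts stand in line in clips 1 to 3 (crop (395,220), (430,220), (463,225)). The 40 is still waiting at (590,405).

drive_tool(
  moves=[50, 0, -1, 30, 0, 0, 0, 50, 0, 0, 30, 0, 0, 0, 50, 0, 0, 16, 0, 0, 0, 50, 0, 0, 0, 0, 0, 0, 50, 0, 0, 0, 0, 0, 0, 50, 0, 0, 0, 0, 0, 0],
)

```text
t: 24.05
tool_pos: [0.3535, 0.333, 0.2135]
orientation: [2.19, 2.252, 0.004]
force: [-0.2, 0.8, -0.6]
opening: 0.0497
gripper_force: 0.0
```

```bash
python3 st.py
```

```text
spread [0.00039064 0.00024574 0.00071611] a 0.3628 b 0.3225 z 0.2132 F [-0.02697832 -0.1317467  -0.31366146] 24.25 0.04996832634485533
```

drive_tool(
  moves=[50, 0, 0, 2, 0, 0, 0, 0, 0, 0, 0, 0, 0, 0, 0, 0, 0, 0, 0, 0, 0, 0, 0, 0, 0, 0, 0, 0, 0, 0, 0, 0, 0, 0, 0, 0, 0, 0, 0, 0, 0, 0, 0, 0, 0, 0, 0, 0, 0],
)

```text
t: 24.95
tool_pos: [0.3527, 0.3324, 0.2097]
orientation: [-2.19, -2.253, 0.0]
force: [0.1, 0.5, -1.4]
opening: 0.0188
gripper_force: 49.8
```

```bash
python3 st.py
```

```text
spread [2.85077301e-05 1.98035822e-05 2.16141019e-05] a 0.3622 b 0.3221 z 0.2097 F [ 0.21307076 -0.33289717 -0.70476421] 25.15 0.018888489552955384
```

drive_tool(
  moves=[0, 0, 0, -20, 0, 0, 0, 0, 0, 0, -30, 0, 0, 0, 0, 0, 0, 0, 0, 0, 0, 0, -28, 19, 0, 0, 0, 0, 0, -28, 19, 0, 0, 0, 0, 0, -27, 18, 0, 0, 0, 0, 0, 0, 0, 0, 0, 0, 0, 0, 0, 0, 0, 0, 0, 0],
)

```text
t: 25.95
tool_pos: [0.4105, 0.2525, 0.2591]
orientation: [-2.188, -2.247, -0.005]
force: [-2.9, 18.4, -2.2]
opening: 0.0189
gripper_force: 57.2
```

```bash
python3 st.py
```

```text
spread [8.36952541e-05 1.85044343e-04 3.88109329e-05] a 0.4175 b 0.2408 z 0.2591 F [-2.67027342 17.57295661 -3.86606374] 26.15 0.018874343133269758
```

Something presses on the tool with about 18 N in +y. I back off and look.

drive_tool(
  moves=[0, 6, 0, 0, 0, 0, 0, 0, 0, 0, 0, 0, 0, 0],
)

```text
t: 26.35
tool_pos: [0.4106, 0.2573, 0.2591]
orientation: [-2.189, -2.253, 0.001]
force: [0.4, 0.0, -0.5]
opening: 0.0188
gripper_force: 49.8
```

```bash
python3 st.py
python3 - <<'E'
from plant import robot
import cv2,numpy as np
from h import *
c=robot.read_camera("side");t=robot.read_camera("top")
A=cv2.resize(c["color"][100:300,280:480],None,fx=3,fy=3,interpolation=2)
B=cv2.resize(t["color"][150:350,330:396+70],None,fx=3,fy=3,interpolation=2)[:, :200]
cv2.imwrite("pics/s4.png",A[:,:,::-1])
t0=load("top0.npz");s0=load("side0.npz")
for c in(t0,s0):
    w=cloud(c).reshape(-1,3);m=(w[:,0]>.25)&(w[:,0]<.55)&(w[:,1]>.17)&(w[:,1]<.245)&(w[:,2]>.04)&(w[:,2]<.3);w=w[m]
    for z in np.arange(.04,.2,.02):
        q=w[(w[:,2]>z)&(w[:,2]<=z+.02)]
        if len(q):
            r=[(round(x,2),round(np.percentile(q[(abs(q[:,0]-x)<.01)][:,1],97),3)) for x in np.arange(.3,.5,.02) if (abs(q[:,0]-x)<.01).sum()>2];print(round(z,2),r)
E
```

```text
spread [0.00018076 0.00028679 0.00029907] a 0.4180 b 0.2449 z 0.2593 F [-0.03622299 -0.22264724 -0.54269976] 26.55 0.01875790351097272
0.04 [(np.float64(0.34), np.float64(0.205)), (np.float64(0.36), np.float64(0.203)), (np.float64(0.38), np.float64(0.203)), (np.float64(0.42), np.float64(0.191)), (np.float64(0.44), np.float64(0.189)), (np.float64(0.46), np.float64(0.186))]
0.06 [(np.float64(0.34), np.float64(0.205)), (np.float64(0.36), np.float64(0.204)), (np.float64(0.38), np.float64(0.203)), (np.float64(0.4), np.float64(0.2)), (np.float64(0.42), np.float64(0.197)), (np.float64(0.44), np.float64(0.189)), (np.float64(0.46), np.float64(0.186))]
0.08 [(np.float64(0.34), np.float64(0.205)), (np.float64(0.36), np.float64(0.203)), (np.float64(0.44), np.float64(0.189)), (np.float64(0.46), np.float64(0.186))]
0.1 [(np.float64(0.34), np.float64(0.204)), (np.float64(0.36), np.float64(0.207)), (np.float64(0.38), np.float64(0.204)), (np.float64(0.4), np.float64(0.203)), (np.float64(0.42), np.float64(0.2)), (np.float64(0.44), np.float64(0.189)), (np.float64(0.46), np.float64(0.187))]
0.12 [(np.fl
[... 2615 characters left out ...]
oat64(0.4), np.float64(0.203)), (np.float64(0.42), np.float64(0.2)), (np.float64(0.44), np.float64(0.192)), (np.float64(0.46), np.float64(0.189))]
0.16 [(np.float64(0.34), np.float64(0.206)), (np.float64(0.36), np.float64(0.205)), (np.float64(0.38), np.float64(0.219)), (np.float64(0.4), np.float64(0.2)), (np.float64(0.42), np.float64(0.198)), (np.float64(0.44), np.float64(0.192)), (np.float64(0.46), np.float64(0.188))]
0.18 [(np.float64(0.34), np.float64(0.204)), (np.float64(0.36), np.float64(0.203)), (np.float64(0.38), np.float64(0.201)), (np.float64(0.4), np.float64(0.197)), (np.float64(0.42), np.float64(0.193)), (np.float64(0.44), np.float64(0.189)), (np.float64(0.46), np.float64(0.187))]
```

View pics/s4.png

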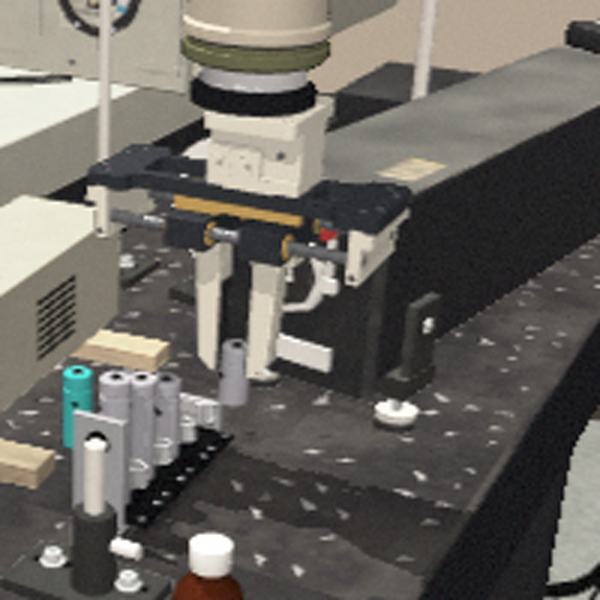

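The red shutter knob on the laser (crop (328,235), about x 0.375, y 0.217, z 0.15) met the gripper's body. The post is still held upright. I'll yaw the gripper 20° clockwise so the body clears the knob, then carry on.

drive_tool(
  moves=[0, 0, 0, 0, 0, 0, 6.7, 0, 0, 0, 0, 0, 0, 6.7, 0, 0, 0, 0, 0, 0, 6.7, 0, 0, 0, 0, 0, 0, 0, 0, -2, 4, 0, 0, 0, 0, 0, -1, 4, 0, 0, 0, 0, 0, 0, 0, 0, 0, 0, 0],
)

```text
t: 27.35
tool_pos: [0.418, 0.2513, 0.2598]
orientation: [2.548, 1.837, 0.0]
force: [0.9, 0.1, -0.6]
opening: 0.0191
gripper_force: 49.8
```

```bash
python3 st.py
```

```text
spread [2.92691166e-04 2.12772527e-04 7.03923076e-05] a 0.4248 b 0.2393 z 0.2597 F [ 0.10112088 -0.10979974 -1.10396841] 27.55 0.01866310041338302
```

drive_tool(
  moves=[0, 0, 0, 14, 0, 0, 0, 0, 0, 0, 10, 0, 0, 0, 0, 0, 0, 9, 0, 0, 0, 0, 0, 0, 0, 0, 0, 0, 0, 0, 0, 0, 0, 0, 0, 0, 0, 0, 0, 0, 0, 0],
)

```text
t: 28.15
tool_pos: [0.4177, 0.2518, 0.227]
orientation: [2.549, 1.836, 0.001]
force: [0.4, -0.4, -1.7]
opening: 0.0191
gripper_force: 49.8
```

```bash
python3 st.py
```

```text
spread [5.29381636e-05 5.50673008e-05 6.92155659e-05] a 0.4249 b 0.2396 z 0.2272 F [-0.10302008  0.13200229 -0.39267844] 28.35 0.018775696644866176
```

drive_tool(
  moves=[0, 0, 0, 2, 0, 0, 0, 0, 1.4, 3.8, 0, 0, 0, 0, 0, 1.4, 3.8, 0, 0, 0, 0, 0, 1.4, 3.8, 0, 0, 0, 0, 0, 1.4, 3.8, 0, 0, 0, 0, 0, 1.4, 3.8, 0, 0, 0, 0, 0, 1.4, 3.8, 0, 0, 0, 0, 0, 0, 0, 0, 0, 0, 0],
)

```text
t: 29.15
tool_pos: [0.4422, 0.2523, 0.2245]
orientation: [2.549, 1.836, -0.0]
force: [0.9, -1.3, -3.5]
opening: 0.0189
gripper_force: 49.8
```

```bash
python3 st.py
```

```text
spread [1.47263732e-04 6.10529995e-05 2.30626366e-04] a 0.4492 b 0.2394 z 0.2247 F [ 1.2772911  -1.34844671 -3.1332147 ] 29.35 0.018946611629915375
```

drive_tool(
  moves=[0, 1.4, 3.8, 0, 0, 0, 0, 0, 0.4, 1, 0, 0, 0, 0, 0, 0, 0, 0, 0, 0, 0],
)

```text
t: 29.65
tool_pos: [0.4469, 0.2526, 0.2249]
orientation: [-2.549, -1.836, 0.001]
force: [-3.0, -1.6, 2.6]
opening: 0.0186
gripper_force: 49.8
```

```bash
python3 st.py
```

```text
spread [3.57440415e-05 2.88642101e-05 1.27455443e-05] a 0.4540 b 0.2396 z 0.2249 F [-3.31168104 -2.14945577  2.45750684] 29.85 0.01912629630020846
```

drive_tool(
  moves=[0, 0.4, 0.9, 0, 0, 0, 0, 0, 0, 0, 0, 0, 0, 0, 36, 0, 0, 0, 0, 0, 0, 36, 0, 0, 0, 0, 0, 0, 36, 0, 0, 0, 0, 0, 0, 36, 0, 0, 0, 0, 0, 0, 36, 0, 0, -10, 0, 0, 0, 36, 0, 0, -25, 0, 0, 0],
)

```text
t: 30.65
tool_pos: [0.4469, 0.2522, 0.2583]
orientation: [-2.549, -1.835, 0.007]
force: [0.1, -0.5, 0.4]
opening: 0.0361
gripper_force: 0.0
```

drive_tool(
  moves=[36, 0, 0, -40, 0, 0, 0, 36, 0, 0, -40, 0, 0, 0, 36, 0, 0, -40, 0, 0, 0, 36, 0, -45, -20, 0, 0, 0, 36, 0, -45, 0, 0, 0, 0, 36, 0, -30, 0, 0, 0, 0, 36, 0, 0, 0, 0, 0, 0, 36, 0, 0, 0, 0, 0, 0],
)

```text
t: 31.45
tool_pos: [0.3338, 0.2909, 0.4007]
orientation: [2.548, 1.838, 0.003]
force: [0.6, 0.0, 0.1]
opening: 0.0363
gripper_force: 0.0
```

```bash
python3 st.py
python3 - <<'E'
from plant import robot
import cv2
from h import *
c=robot.read_camera("side");t=robot.read_camera("top");np.savez("side1.npz",**c);np.savez("top1.npz",**t)
cv2.imwrite("pics/s5.png",cv2.resize(c["color"][170:320,220:420],None,fx=4,fy=4,interpolation=2)[:,:,::-1])
A=t["color"][200:270,295:430];cv2.imwrite("pics/t5.png",cv2.resize(A,None,fx=5.9,fy=5.9,interpolation=2)[:,:,::-1])
E
```

```text
spread [0.00055053 0.00029258 0.0006168 ] a 0.3429 b 0.2807 z 0.4001 F [-0.1008852   0.10796013 -0.27579406] 31.65 0.035981828349181975
```

View pics/s5.png

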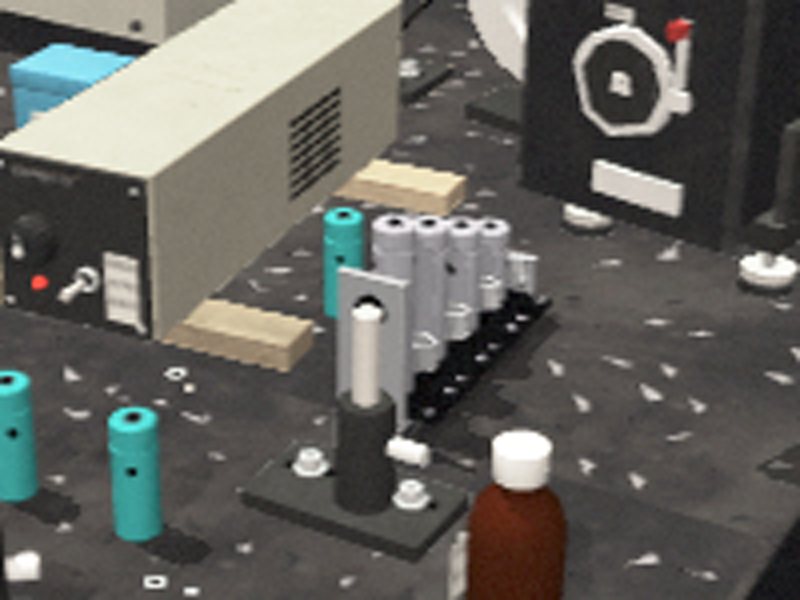

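View pics/t5.png

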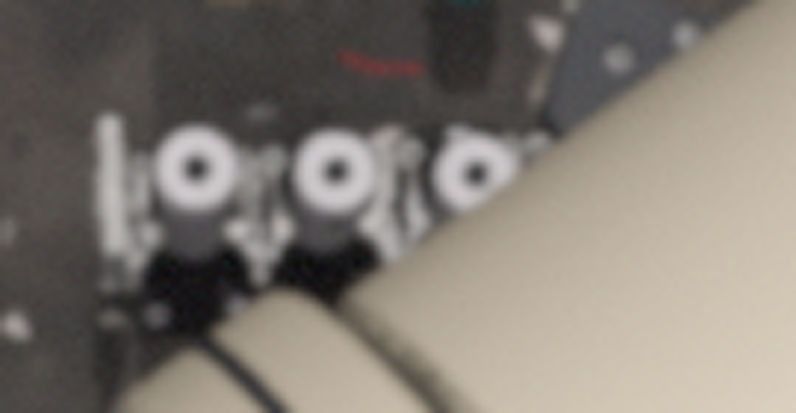

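All four stand in line with even spacing, and the bottle stands. The side crop shows the tops at (397,223), (430,223), (463,227) and (494,227). Next I check the seating from the top holes.

Run:
```python
from h import *
t=load("top1.npz");s=load("side1.npz");C=[(.4445,.3567),(.4455,.3223),(.4467,.2866),(.4475,.2524)]
T=[(198,170),(337,170),(478,174)];S=[(397,223),(430,223),(463,227),(494,227)];H=[.085,.07,.055,.04]
W=cloud(s)
for i,h in enumerate(H):
    z=h+.014
    if i<3:print("top",1000*(onz(t,295+(T[i][0]+.5)/5.9-.5,200+(T[i][1]+.5)/5.9-.5,z)[:2]-C[i]))
    u,v=220+(S[i][0]+.5)/4-.5,170+(S[i][1]+.5)/4-.5
    k=W[int(v)-4:int(v)+5,int(u)-3:int(u)+4,2]
    print("side",1000*(onz(s,u,v,z)[:2]-C[i]),"top z-exp mm",1000*(np.percentile(k,95)-z))
```

```text
top [-1.30522133 -0.16916688]
side [ 2.16351787 -1.83985365] top z-exp mm 1.3664871078551828
top [-0.57665506 -0.23654697]
side [ 3.40187095 -3.67219952] top z-exp mm 2.283604146900306
top [-1.0961866  -0.83063121]
side [ 1.25011674 -0.80543203] top z-exp mm 2.0589397585463605
side [ 1.3398294  -3.44593918] top z-exp mm 2.676591835668485
```

```bash
python3 -c "
from plant import robot
print(robot.close_job())"
```

```text
the job is handed in; nothing more can be done
None
```

I put the four steel pillars in the clip rail in order of height, with the 85 beside the tall end plate, then let go of them and handed the job in at about 32 s. The bottle still stood. The gripper body once pressed the laser's shutter knob with about 18 N. No verdict came back, but the last pictures showed all four home within the tolerances, though the arm hid the 40 from the top camera.

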